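# Heft the grinding jars and hold the charged one down in the mill

## Task

Two identical closed steel grinding jars stand in the white two-hole carrier; one holds a heavy tungsten-carbide ball, the other a light agate ball, and only their weight tells them apart. Lift first the left-hand jar (as the robot sees it) clear of the carrier and hold it still for a moment, then the right-hand one, to feel which is heavier; the lighter jar must end up seated in its own hole of the carrier. Put the heavier jar upright into the cup of the mill, press it down on the sprung pad until the pad is fully down, and finish still gripping it and holding it down so that I can swing the clamp arm over; leave the other things on the bench where they are.

Things in the scene. Friction and masses are not known exactly. Their poses are not given: they have to be found in the camera images.
- jar_left: closed stainless-steel grinding jar, 56 mm diameter, 74 mm tall, straight-sided, knurled lid of the same width (fixed on); origin at the centre of its underside, z up its axis. Starts in the left-hand (+y) hole of the carrier. 0.4 to 0.8 kg with the ball loose inside; the two jars look alike, their weights differ by at least 2 N. Grip it from above across its sides, some 20 mm below the top
- jar_right: closed stainless-steel grinding jar, 56 mm diameter, 74 mm tall, straight-sided, knurled lid of the same width (fixed on); origin at the centre of its underside, z up its axis. Starts in the right-hand (-y) hole of the carrier. 0.4 to 0.8 kg with the ball loose inside; the two jars look alike, their weights differ by at least 2 N. Grip it from above across its sides, some 20 mm below the top
- carrier: white plastic carrier block, fixed to the bench, 90 (its x) x 190 (its y) x 28 mm tall, with two round blind holes 60 mm wide and 18 mm deep, 100 mm apart along its y, chamfered 3 mm; origin at the centre of its underside, its yaw varies by up to 0.25 rad
- nest_left (a point): centre of the floor of the carrier's left-hand (+y) hole, 10 mm above the bench; a seated jar's origin lies here
- nest_right (a point): centre of the floor of the carrier's right-hand (-y) hole, 10 mm above the bench; a seated jar's origin lies here
- mill: bench-top ball mill, fixed: white housing 170 (x) x 150 (y) x 65 mm, an aluminium deck on it (top at z = 84 mm), in the middle of the deck a steel cup; clamp post and its parked arm stand 63 mm behind the cup's axis (+x of the mill), up to 182 mm above the bench. Origin at the centre of the underside; its yaw varies by up to 0.2 rad
- cup_seat (a point): on the cup's axis at the height of the pad's top when the pad is up (98 mm above the bench); a jar set lightly in the cup has its origin here. The cup is 60 mm wide inside, flared to 68 mm at its rim, which stands 16 mm above this point. x and y as the mill's, z up
- mill_pad (a joint): travel of the sprung round pad in the cup: 0 up, 0.008 m fully down. The spring pushes up with 10 N when up (a jar's own weight does not move it) and 18 N when fully down
- crucible: white porcelain crucible, 45 mm wide, 34 mm tall, between the carrier and the mill; leave alone. Origin at its underside
- rubber_stopper: red rubber stopper, 28 mm wide, 24 mm tall, between the carrier and the mill; leave alone. Origin at its underside
- beaker: small glass beaker, 57 mm wide, 66 mm tall, left of the carrier; leave alone. Origin at its underside
- blue_cap_1: blue screw cap, 43 mm wide, 22 mm tall, behind and left of the carrier; leave alone. Origin at its underside
- wash_bottle: white wash bottle with red cap and bent spout, 68 mm wide, 206 mm tall, right of the mill; leave alone. Origin at its underside
Things that resemble listed ones, but are neither listed nor needed, are in the scene too. What is shaped like the jar_left but brown is not meant.

How it is judged (in metres and radians):
On the way, in this order (a step that is already met when the one before it is completed fails the run):
1. the left-hand jar is held still, clear of the carrier (30 mm or more above its seat) (z of jar_left in the frame of nest_left above 0.03 m and contact force between the fingers and jar_left above 2 N and contact force between jar_left and carrier below 0.1 N and contact force between jar_left and mill below 0.1 N and linear speed of jar_left below 0.05 m/s), for 0.2 s.
2. after that the right-hand jar is held still, clear of the carrier (30 mm or more above its seat) (z of jar_right in the frame of nest_right above 0.03 m and contact force between the fingers and jar_right above 2 N and contact force between jar_right and carrier below 0.1 N and contact force between jar_right and mill below 0.1 N and linear speed of jar_right below 0.05 m/s), for 0.2 s.
At the end, for the whole second after the job is handed in: Heavier jar upright in the mill's cup, within 5 mm of its axis, still gripped, at rest, pad at least 4.5 mm down; lighter jar (under 6 N on the carrier) upright in its own hole, within 5 mm of the axis and 3 mm of the floor, at rest, untouched (((horizontal distance between jar_left and cup_seat below 0.005 m and angle between jar_left's own z axis and vertical below 0.09 rad and z of jar_left in the frame of cup_seat below -0.0045 m and value of joint mill_pad above 0.0045 m and contact force between the fingers and jar_left above 3 N and linear speed of each of jar_left, jar_right below 0.02 m/s and horizontal distance between jar_right and nest_right below 0.005 m and z of jar_right in the frame of nest_right below 0.003 m and angle between jar_right's own z axis and vertical below 0.06 rad and contact force between each of the arm, the fingers and jar_right below 0.1 N and contact force between jar_right and carrier between 2.5 and 6 N) or (horizontal distance between jar_right and cup_seat below 0.005 m and angle between jar_right's own z axis and vertical below 0.09 rad and z of jar_right in the frame of cup_seat below -0.0045 m and value of joint mill_pad above 0.0045 m and contact force between the fingers and jar_right above 3 N and linear speed of each of jar_right, jar_left below 0.02 m/s and horizontal distance between jar_left and nest_left below 0.005 m and z of jar_left in the frame of nest_left below 0.003 m and angle between jar_left's own z axis and vertical below 0.06 rad and contact force between each of the arm, the fingers and jar_left below 0.1 N and contact force between jar_left and carrier between 2.5 and 6 N))); the arm keeps its last pose, push and grip.
It fails at once if a bystander is pushed more than 30 mm from its place (distance of any of crucible, rubber_stopper, beaker, wash_bottle, blue_cap_1 from where it was at the start of the episode above 0.03 m).
It fails at once if a jar is tipped over (more than 45 degrees) (angle between any of jar_left, jar_right's own z axis and vertical above 0.785 rad).
It also fails if it takes over 58 s, if anything falls off the work surface, if the arm or the gripper's body presses on something with over 40 N, if the wrist force passes 120 N, or if a joint passes its speed limit or range.

## Robot

A 7-joint arm with a two-finger parallel gripper is mounted at the origin on a cart in front of the work surface, level with it; the furniture and walls round the work are solid. World frame = base frame: x ahead of the robot, y to its left, z up, the work surface at z = 0. Lengths are in mm, angles in rad, forces in N, time in s.
With the tool pointing down it reaches from about 425 to 875 mm from the base axis. Payload 4.7 kg.
Tool frame: the origin (TCP) lies midway between the tips of the shut fingers; the grasp point (between the pads) lies 19 mm behind it (env.tcp_to_grasp is the distance from the TCP to the grasp point, in mm); z points along the fingers, y is the line along which they close (so a half turn about z gives the same grasp; the last joint's range is limited). The gripper opens to 85 mm and grips with 20 to 120 N. Pads are 22 mm wide; open, the fingers measure 114 mm over their backs; the gripper's body (76 mm by 85 mm) begins 54 mm behind the grasp point. The pads swing forward as they close: fully open they stand 13 mm farther back than shut.
Start: joints at [1.348, 0.321, -0.07, 1.45, 0.023, 1.371, -0.057], TCP at [152.464, -631.886, 231.349] pointing down, gripper open.
Joint ranges: [-2.86, 2.86], [-0.3, 2.09], [-1.38, 1.24], [0.06, 2.45], [-1.56, 4.7], [0.09, 2.05], [-2.69, 2.69]. Speed limits (rad/s): [2.57, 2.57, 3.14, 3.14, 3.14, 3.14, 3.14].

## Interface

Orientations are given as a rotation vector (axis times angle).
In Python, from station import telemetry, imaging, workorder, env gives the robot as it stands.
- The arm moves only by the shell command python3 -m crank 'ROWS'. ROWS is JSON, a list of rows, each an object of numbers: "hand": the finger opening in mm, from 0 to 85.4; "dx", "dy", "dz": the shift along the tool's x, y, z in mm; "rx", "ry", "rz": the turn, a rotation vector about the tool's x, y, z in degrees. In form: [{"hand": .., "dx": .., "dy": .., "dz": .., "rx": .., "ry": .., "rz": ..}, ...]. A call has 1 to 20 rows; each row shifts and turns the commanded pose from where the row before left it, along the tool's axes as they then stand; what a row does not reach is not made up. A row lasts 1/12 s, in which the tool goes at most 41.7 mm and 7.16 degrees, less where a joint would pass 70% of its speed; a pose out of reach is approached as far as the arm can. A call is refused whole if a number of a shift passes 41.7 or a number of a turn 7.16, either way. A call with a gripper value outside its range is refused whole. The fingers move at their own pace and stop on an object; the grip force is fixed at half the most. Time passes only in rows, so rows that do not move let the fingers close. It gives the time, the measured TCP pose, the force, the opening and the grip force at its end, in the units of the state.
- telemetry.sense(): the state, without advancing time (a new reading comes with each control period).
- imaging.get_image(name): name is "scene" or "top"; returns (picture, depth): 384x512x3 uint8, red, green, blue; 384x512 float32, mm along the optical axis (not along the pixel's ray), 0 where there is no reading.
- imaging.camera_model(name): a dict with "mtx" (3x3 intrinsics, pixels), "extrinsics" (4x4, takes a point from camera to world coordinates). Camera axes: x right, y down, z forward; pixel columns grow to the right and rows downward; lengths in mm; the calibration is good to about 2 mm. A picture is of the moment at which its call begins. camera_model takes no time and is no camera call.
- workorder.sign_off(): hands the job in; it is judged then, once.
The state is a dict: "time": time; "joint_positions": joint angles; "joint_velocities": joint speeds; "tau": joint torques, N m; "position": TCP position; "tcp_rot": TCP orientation; "contact_force": force on the tool from outside, world axes, zero at the start; "torque": the same for the moment, N m; "gripper_width": finger opening in mm; "gripper_force": force on a finger pad.
Only numpy, scipy, OpenCV 4.12 (cv2) and the standard library are available. Lean on these libraries where they do the work, as an engineer would, in place of code of your own. Each camera call takes 0.05 s, during which the arm holds its last target. There are 200 camera calls.

## Working session

There is one attempt and no reset: what is moved stays moved. The work goes in short steps, Python scripts to look and compute and a shell command to move; the robot and the scene stay as the last step left them, time stands still between calls to the robot, and variables do not carry over. Pictures are saved under pics/ and viewed, at most 10 in all, crops included, and the job is handed in when it is done.

```bash
ls; mkdir -p pics
cat > h.py <<'E'
from station import telemetry, imaging, workorder, env
import numpy as np, cv2
from scipy.spatial.transform import Rotation as R
def snap(n,f,crop=None,k=1):
    p,d=imaging.get_image(n); np.savez('/tmp/%s.npz'%n,p=p,d=d)
    q=p[:,:,::-1]
    if crop: u0,u1,v0,v1=crop; q=q[v0:v1,u0:u1]
    cv2.imwrite('pics/'+f,cv2.resize(q,None,fx=k,fy=k,interpolation=cv2.INTER_CUBIC)); return p,d
def cloud(n,d):
    m=imaging.camera_model(n);K=np.array(m['mtx']);E=np.array(m['extrinsics'])
    v,u=np.mgrid[:d.shape[0],:d.shape[1]]
    P=np.stack([(u-K[0,2])/K[0,0]*d,(v-K[1,2])/K[1,1]*d,d],-1)
    return P@E[:3,:3].T+E[:3,3]
E
python3 - <<'E'
from h import *
s=telemetry.sense();print(s['position'],s['tcp_rot'],R.from_rotvec(s['tcp_rot']).as_matrix().round(3),s['contact_force'],env.tcp_to_grasp)
snap('top','top1.png',k=1.5);snap('scene','sc1.png',k=1.5)
for n in('top','scene'):print(imaging.camera_model(n))
E
```

```text
pics
[ 152.32485068 -631.32806136  230.22099675] [-3.11767438e+00 -3.70961265e-01  5.08178309e-04] [[ 0.972  0.235 -0.001]
 [ 0.235 -0.972  0.002]
 [-0.    -0.002 -1.   ]] [-0.70984506  0.23960735  0.80869973] 18.700000000000003
{'mtx': array([[370.21511941,   0.        , 251.88669044],
       [  0.        , 370.21511941, 191.72098769],
       [  0.        ,   0.        ,   1.        ]]), 'extrinsics': array([[ 1.04149644e-02, -9.88206249e-01,  1.52774137e-01,
         3.19772642e+02],
       [-9.99677933e-01, -1.38258358e-02, -2.12808744e-02,
        -4.57265619e+00],
       [ 2.31421232e-02, -1.52503294e-01, -9.88031977e-01,
         1.16182957e+03],
       [ 0.00000000e+00,  0.00000000e+00,  0.00000000e+00,
         1.00000000e+00]])}
{'mtx': array([[376.51572883,   0.        , 257.50109103],
       [  0.        , 376.51572883, 190.0517184 ],
       [  0.        ,   0.        ,   1.        ]]), 'extrinsics': array([[-4.88116696e-01, -3.37696283e-01,  8.04800169e-01,
        -3.49249663e+02],
       [-8.72767314e-01,  1.93502654e-01, -4.48144998e-01,
         4.33137567e+02],
       [-4.39406840e-03, -9.21150337e-01, -3.89182154e-01,
         5.03444555e+02],
       [ 0.00000000e+00,  0.00000000e+00,  0.00000000e+00,
         1.00000000e+00]])}
```

View pics/top1.png

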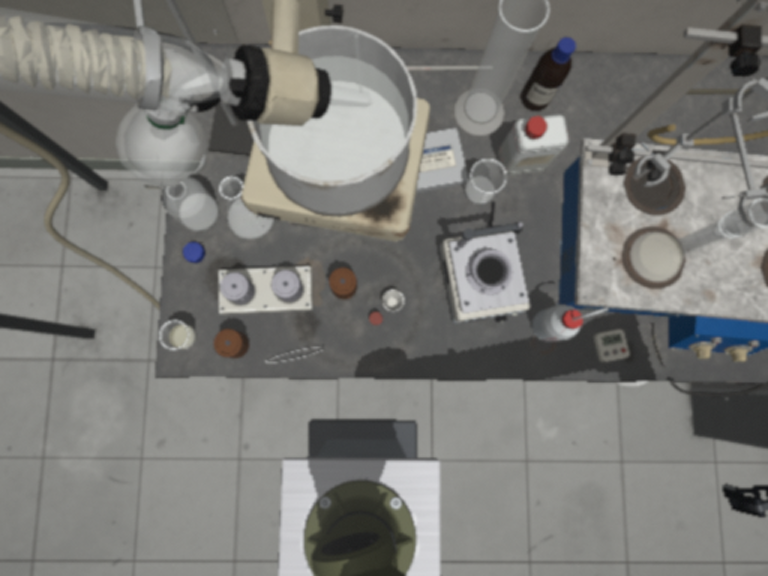

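View pics/sc1.png

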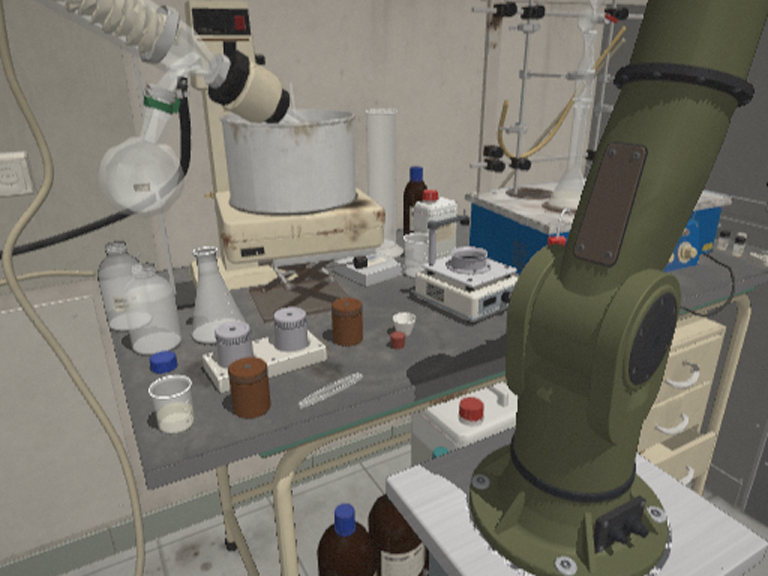

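Candidates at full-image pixels (÷1.5): grey jars in the white carrier at top (157,190) left and (190,189) right. The decoys are brown jars at (228,188) and (153,229). The mill cup is at (327,180). I'll measure now, with one close crop.

Run:
```python
from h import *
p,d=imaging.get_image('top')
P=cloud('top',d); np.save('/tmp/P.npy',P)
c=p[150:225,135:365,::-1]
cv2.imwrite('pics/crop1.png',cv2.resize(c,None,fx=3.4,fy=3.4,interpolation=cv2.INTER_CUBIC))
def reg(u0,u1,v0,v1,z0,z1):
    m=np.zeros(d.shape,bool);m[v0:v1,u0:u1]=1
    return m&(P[...,2]>z0)&(P[...,2]<z1)&(d>0)
def circ(n,m):
    q=P[m];(x,y),r=cv2.minEnclosingCircle(q[:,:2].astype(np.float32));print(n,len(q),'mean',q.mean(0).round(1),'mec',round(x,1),round(y,1),round(r,1),'zmed',np.median(q[:,2]).round(1))
circ('L',reg(140,174,172,210,76,95));circ('R',reg(174,208,172,210,76,95))
m=reg(140,212,172,212,20,36);print('carrier',cv2.minAreaRect(P[m][:,:2].astype(np.float32)),np.median(P[m][:,2]))
circ('rim',reg(305,350,160,202,106,124))
m=reg(290,360,150,215,76,92);print('deck',cv2.minAreaRect(P[m][:,:2].astype(np.float32)),np.median(P[m][:,2]),P[m].mean(0))
circ('pad',reg(315,340,168,192,90,104))
for n,(u,v) in dict(brown=(228,188),cruc=(262,199),stop=(250,212),wash=(381,212),beak=(118,222),bottle=(345,112),pot=(220,50),post=(327,143)).items(): print(n,P[v-3:v+4:3,u-3:u+4:3].reshape(-1,3)[[4,0,8]].round(0).tolist())
```

```text
L 294 mean [486.6 254.8  83.1] mec 486.8 255.5 28.6 zmed 83.2
R 282 mean [492.8 154.9  83.1] mec 493.1 155.0 27.9 zmed 83.2
carrier ((490.1780700683594, 206.0713348388672), (90.55659484863281, 191.0017852783203), 3.485863447189331) 27.744420544001287
rim 218 mean [ 527.9 -245.4  112.2] mec 539.6 -229.8 60.1 zmed 112.3
deck ((522.921142578125, -244.83267211914062), (146.12619018554688, 134.42446899414062), 10.29613208770752) 83.83481626915705 [ 518.5028208  -242.9661239    84.08864657]
pad 305 mean [ 523.2 -246.2   97.1] mec 525.0 -248.0 41.8 zmed 97.1
brown [[498.0, 43.0, 73.0], [507.0, 52.0, 73.0], [489.0, 34.0, 73.0]]
cruc [[476.0, -62.0, 7.0], [483.0, -52.0, 19.0], [466.0, -71.0, 9.0]]
stop [[432.0, -24.0, 25.0], [441.0, -15.0, 25.0], [425.0, -34.0, 0.0]]
wash [[424.0, -383.0, 152.0], [432.0, -375.0, 153.0], [416.0, -393.0, 148.0]]
beak [[397.0, 380.0, 19.0], [406.0, 387.0, 26.0], [388.0, 370.0, 18.0]]
bottle [[755.0, -324.0, 38.0], [755.0, -307.0, 65.0], [759.0, -344.0, 3.0]]
pot [[802.0, 59.0, 315.0], [747.0, 58.0, 423.0], [796.0, 52.0, 312.0]]
post [[662.0, -271.0, 6.0], [674.0, -264.0, -2.0], [653.0, -282.0, 0.0]]
```

View pics/crop1.png

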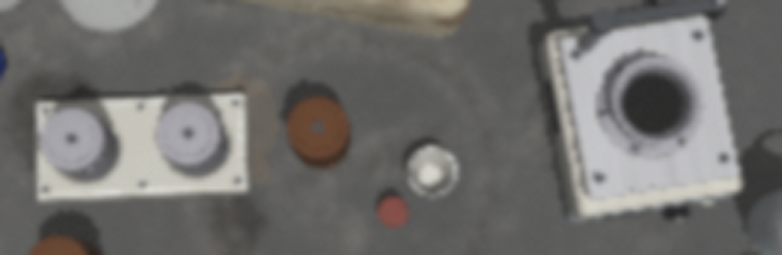

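The crop shows grey jars at (72,138) and (188,132) in the white carrier. Brown decoys are at (318,130) and (60,250), and the cup is at (655,102). The estimates agree: left jar (487,255), right jar (493,155), cup about (525,-246). I'll square the tool, rise, and travel in an arc via the front of the mill.

```bash
python3 -m crank '[{"hand":85,"dz":-25,"rz":6.8},{"hand":85,"dz":-25,"rz":6.8},{"hand":85,"dx":18,"dy":-19},{"hand":85,"dx":18,"dy":-19},{"hand":85,"dx":18,"dy":-19},{"hand":85,"dx":18,"dy":-19},{"hand":85,"dx":18,"dy":-19},{"hand":85,"dx":18,"dy":-19},{"hand":85,"dx":18,"dy":-19},{"hand":85,"dx":18,"dy":-19},{"hand":85,"dx":18,"dy":-19},{"hand":85,"dx":18,"dy":-19},{"hand":85,"dx":18,"dy":-19},{"hand":85,"dx":18,"dy":-19},{"hand":85,"dx":18,"dy":-19},{"hand":85,"dx":18,"dy":-19},{"hand":85,"dx":18,"dy":-19},{"hand":85,"dx":18,"dy":-19},{"hand":85,"dx":18,"dy":-19},{"hand":85,"dx":18,"dy":-19}]'
python3 - <<'E'
import numpy as np
from scipy.optimize import least_squares
P=np.load('/tmp/P.npy').reshape(-1,3)
q=P[(np.hypot(P[:,0]-524,P[:,1]+246)<48)&(P[:,2]>108)&(P[:,2]<120)]
f=least_squares(lambda a:np.hypot(q[:,0]-a[0],q[:,1]-a[1])-a[2],[524,-246,35],loss='soft_l1');print(f.x,np.abs(f.fun).mean(),len(q),np.hypot(q[:,0]-f.x[0],q[:,1]-f.x[1]).min())
E
```

```text
[ 522.50542461 -244.80169942   34.53397923] 1.9799109418977805 197 29.547212825629884$[0]: bad value
```

```bash
python3 -m crank '[{"hand":85,"dx":0,"dy":0,"dz":-25,"rx":0,"ry":0,"rz":6.8},{"hand":85,"dx":0,"dy":0,"dz":-25,"rx":0,"ry":0,"rz":6.8}]'
```

```text
time: 0.32
position: [152.0, -630.6, 279.3]
tcp_rot: [-3.136, 0.01, 0.002]
contact_force: [0.2, -1.0, 0.4]
gripper_width: 85.0
gripper_force: 0.0
```

```bash
python3 -m crank '[{"hand":85,"dx":18,"dy":-19,"dz":0,"rx":0,"ry":0,"rz":0},{"hand":85,"dx":22,"dy":-22,"dz":0,"rx":0,"ry":0,"rz":0},{"hand":85,"dx":25,"dy":-27,"dz":0,"rx":0,"ry":0,"rz":0},{"hand":85,"dx":25,"dy":-27,"dz":0,"rx":0,"ry":0,"rz":0},{"hand":85,"dx":25,"dy":-27,"dz":0,"rx":0,"ry":0,"rz":0},{"hand":85,"dx":25,"dy":-27,"dz":0,"rx":0,"ry":0,"rz":0},{"hand":85,"dx":25,"dy":-27,"dz":0,"rx":0,"ry":0,"rz":0},{"hand":85,"dx":25,"dy":-27,"dz":0,"rx":0,"ry":0,"rz":0},{"hand":85,"dx":25,"dy":-27,"dz":0,"rx":0,"ry":0,"rz":0},{"hand":85,"dx":25,"dy":-27,"dz":0,"rx":0,"ry":0,"rz":0},{"hand":85,"dx":25,"dy":-27,"dz":0,"rx":0,"ry":0,"rz":0},{"hand":85,"dx":25,"dy":-27,"dz":0,"rx":0,"ry":0,"rz":0},{"hand":85,"dx":25,"dy":-27,"dz":0,"rx":0,"ry":0,"rz":0},{"hand":85,"dx":25,"dy":-27,"dz":0,"rx":0,"ry":0,"rz":0},{"hand":85,"dx":9,"dy":-20,"dz":0,"rx":0,"ry":0,"rz":0}]' && python3 -m crank '[{"hand":85,"dx":0,"dy":-20,"dz":0,"rx":0,"ry":0,"rz":0},{"hand":85,"dx":0,"dy":-32,"dz":0,"rx":0,"ry":0,"rz":0},{"hand":85,"dx":0,"dy":-32,"dz":0,"rx":0,"ry":0,"rz":0},{"hand":85,"dx":0,"dy":-32,"dz":0,"rx":0,"ry":0,"rz":0},{"hand":85,"dx":0,"dy":-32,"dz":0,"rx":0,"ry":0,"rz":0},{"hand":85,"dx":0,"dy":-32,"dz":0,"rx":0,"ry":0,"rz":0},{"hand":85,"dx":0,"dy":-32,"dz":0,"rx":0,"ry":0,"rz":0},{"hand":85,"dx":0,"dy":-32,"dz":0,"rx":0,"ry":0,"rz":0},{"hand":85,"dx":0,"dy":-32,"dz":0,"rx":0,"ry":0,"rz":0},{"hand":85,"dx":0,"dy":-32,"dz":0,"rx":0,"ry":0,"rz":0},{"hand":85,"dx":0,"dy":-32,"dz":0,"rx":0,"ry":0,"rz":0},{"hand":85,"dx":0,"dy":-32,"dz":0,"rx":0,"ry":0,"rz":0},{"hand":85,"dx":0,"dy":-32,"dz":0,"rx":0,"ry":0,"rz":0},{"hand":85,"dx":0,"dy":-32,"dz":0,"rx":0,"ry":0,"rz":0},{"hand":85,"dx":0,"dy":-32,"dz":0,"rx":0,"ry":0,"rz":0},{"hand":85,"dx":0,"dy":-30,"dz":0,"rx":0,"ry":0,"rz":0},{"hand":85,"dx":0,"dy":-10,"dz":0,"rx":0,"ry":0,"rz":0},{"hand":85,"dx":0,"dy":0,"dz":0,"rx":0,"ry":0,"rz":0},{"hand":85,"dx":0,"dy":0,"dz":0,"rx":0,"ry":0,"rz":0}]'
```

```text
time: 1.57
position: [504.6, -242.9, 280.9]
tcp_rot: [-3.14, -0.007, -0.002]
contact_force: [-0.7, 0.7, 0.1]
gripper_width: 84.9
gripper_force: 0.0
time: 3.15
position: [501.8, 260.6, 280.9]
tcp_rot: [3.141, 0.001, -0.001]
contact_force: [0.9, 0.3, 0.3]
gripper_width: 85.3
gripper_force: 0.0
```

```bash
python3 -m crank '[{"hand":85,"dx":-5,"dy":2,"dz":15,"rx":0,"ry":0,"rz":0},{"hand":85,"dx":-5,"dy":2,"dz":30,"rx":0,"ry":0,"rz":0},{"hand":85,"dx":-5,"dy":1.5,"dz":35,"rx":0,"ry":0,"rz":0},{"hand":85,"dx":0,"dy":0,"dz":35,"rx":0,"ry":0,"rz":0},{"hand":85,"dx":0,"dy":0,"dz":35,"rx":0,"ry":0,"rz":0},{"hand":85,"dx":0,"dy":0,"dz":20,"rx":0,"ry":0,"rz":0},{"hand":85,"dx":0,"dy":0,"dz":0,"rx":0,"ry":0,"rz":0},{"hand":85,"dx":0,"dy":0,"dz":0,"rx":0,"ry":0,"rz":0}]'
python3 - <<'E'
from h import *
snap('scene','sc2.png',(100,270,130,300),4) if 0 else snap('scene','sc2.png',(100,280,150,290),4)
E
```

```text
time: 3.82
position: [487.1, 253.1, 110.7]
tcp_rot: [3.14, -0.005, -0.003]
contact_force: [0.6, 0.9, 0.3]
gripper_width: 84.8
gripper_force: 0.0
```

View pics/sc2.png

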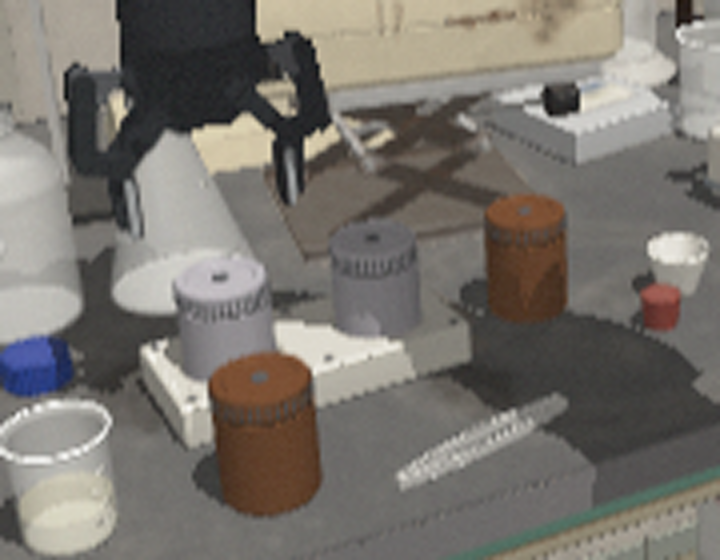

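The gripper (fingers at about (125,215) and (288,180)) straddles the left jar at (222,300), with space on both sides. Descending and gripping.

```bash
python3 -m crank '[{"hand":85,"dx":0,"dy":-2,"dz":20,"rx":0,"ry":0,"rz":0},{"hand":85,"dx":0,"dy":0,"dz":25,"rx":0,"ry":0,"rz":0},{"hand":85,"dx":0,"dy":0,"dz":15,"rx":0,"ry":0,"rz":0},{"hand":85,"dx":0,"dy":0,"dz":5,"rx":0,"ry":0,"rz":0},{"hand":85,"dx":0,"dy":0,"dz":0,"rx":0,"ry":0,"rz":0},{"hand":85,"dx":0,"dy":0,"dz":0,"rx":0,"ry":0,"rz":0}]'; python3 -m crank '[{"hand":40,"dx":0,"dy":0,"dz":0,"rx":0,"ry":0,"rz":0},{"hand":40,"dx":0,"dy":0,"dz":0,"rx":0,"ry":0,"rz":0},{"hand":40,"dx":0,"dy":0,"dz":0,"rx":0,"ry":0,"rz":0},{"hand":40,"dx":0,"dy":0,"dz":0,"rx":0,"ry":0,"rz":0},{"hand":40,"dx":0,"dy":0,"dz":0,"rx":0,"ry":0,"rz":0},{"hand":40,"dx":0,"dy":0,"dz":0,"rx":0,"ry":0,"rz":0},{"hand":40,"dx":0,"dy":0,"dz":0,"rx":0,"ry":0,"rz":0},{"hand":40,"dx":0,"dy":0,"dz":0,"rx":0,"ry":0,"rz":0}]'
```

```text
time: 4.37
position: [488.4, 257.8, 48.1]
tcp_rot: [-3.141, 0.002, -0.004]
contact_force: [0.2, -0.1, 0.4]
gripper_width: 85.0
gripper_force: 0.0
time: 5.03
position: [488.3, 255.2, 48.1]
tcp_rot: [3.137, -0.003, 0.003]
contact_force: [-2.4, -6.6, 10.5]
gripper_width: 54.6
gripper_force: 61.6
```

```bash
python3 -m crank '[{"hand":40,"dx":0,"dy":0,"dz":-4,"rx":0,"ry":0,"rz":0},{"hand":40,"dx":0,"dy":0,"dz":-8,"rx":0,"ry":0,"rz":0},{"hand":40,"dx":0,"dy":0,"dz":-12,"rx":0,"ry":0,"rz":0},{"hand":40,"dx":0,"dy":0,"dz":-12,"rx":0,"ry":0,"rz":0},{"hand":40,"dx":0,"dy":0,"dz":-10,"rx":0,"ry":0,"rz":0},{"hand":40,"dx":0,"dy":0,"dz":-4,"rx":0,"ry":0,"rz":0},{"hand":40,"dx":0,"dy":0,"dz":0,"rx":0,"ry":0,"rz":0},{"hand":40,"dx":0,"dy":0,"dz":0,"rx":0,"ry":0,"rz":0},{"hand":40,"dx":0,"dy":0,"dz":0,"rx":0,"ry":0,"rz":0},{"hand":40,"dx":0,"dy":0,"dz":0,"rx":0,"ry":0,"rz":0},{"hand":40,"dx":0,"dy":0,"dz":0,"rx":0,"ry":0,"rz":0},{"hand":40,"dx":0,"dy":0,"dz":0,"rx":0,"ry":0,"rz":0},{"hand":40,"dx":0,"dy":0,"dz":0,"rx":0,"ry":0,"rz":0}]';python3 -m crank '[{"hand":40,"dx":0,"dy":0,"dz":0,"rx":0,"ry":0,"rz":0}]';python3 -m crank '[{"hand":40,"dx":0,"dy":0,"dz":0,"rx":0,"ry":0,"rz":0}]'
cat > meas.py <<'E'
from h import *
F=[];T=[];X=[];tau=[]
for i in range(5):
    p,d=imaging.get_image('top');s=telemetry.sense();F.append(s['contact_force']);X.append(s['position']);tau.append(s['tau'])
print('F',np.mean(F,0).round(2),'X',np.mean(X,0).round(1),'tau',np.mean(tau,0).round(2),np.std(F,0).round(2))
P=cloud('top',d).reshape(-1,3)
E
python3 meas.py
```

```text
time: 6.12
position: [486.8, 257.4, 96.0]
tcp_rot: [3.141, -0.001, -0.001]
contact_force: [-0.1, 0.1, -3.8]
gripper_width: 54.5
gripper_force: 65.0
time: 6.2
position: [486.9, 257.4, 96.1]
tcp_rot: [3.142, -0.001, -0.001]
contact_force: [-0.3, -0.2, -4.6]
gripper_width: 54.4
gripper_force: 65.0
time: 6.28
position: [486.9, 257.4, 96.2]
tcp_rot: [3.142, -0.001, -0.0]
contact_force: [0.3, -0.1, -4.0]
gripper_width: 55.0
gripper_force: 65.0
F [ 0.39  0.02 -4.71] X [487.  257.4  96.2] tau [-0.000e+00 -3.806e+01 -7.480e+00 -2.956e+01  1.000e-02  0.000e+00
 -0.000e+00] [0.77 0.19 0.42]
```

Left jar weighs about 4.5 N. Setting it back, with y shifted -2 to where it stood.

```bash
python3 -m crank '[{"hand":40,"dx":0,"dy":1,"dz":5,"rx":0,"ry":0,"rz":0},{"hand":40,"dx":0,"dy":1,"dz":9,"rx":0,"ry":0,"rz":0},{"hand":40,"dx":0,"dy":0,"dz":9,"rx":0,"ry":0,"rz":0},{"hand":40,"dx":0,"dy":0,"dz":6,"rx":0,"ry":0,"rz":0},{"hand":40,"dx":0,"dy":0,"dz":5,"rx":0,"ry":0,"rz":0},{"hand":40,"dx":0,"dy":0,"dz":4,"rx":0,"ry":0,"rz":0},{"hand":40,"dx":0,"dy":0,"dz":4,"rx":0,"ry":0,"rz":0},{"hand":40,"dx":0,"dy":0,"dz":3,"rx":0,"ry":0,"rz":0},{"hand":40,"dx":0,"dy":0,"dz":2,"rx":0,"ry":0,"rz":0},{"hand":40,"dx":0,"dy":0,"dz":1,"rx":0,"ry":0,"rz":0},{"hand":40,"dx":0,"dy":0,"dz":0,"rx":0,"ry":0,"rz":0},{"hand":40,"dx":0,"dy":0,"dz":0,"rx":0,"ry":0,"rz":0},{"hand":40,"dx":0,"dy":0,"dz":0,"rx":0,"ry":0,"rz":0}]'
```

```text
time: 7.62
position: [488.0, 254.4, 48.8]
tcp_rot: [3.14, -0.002, 0.002]
contact_force: [1.3, -3.3, 2.9]
gripper_width: 54.4
gripper_force: 65.5
```

```bash
python3 -m crank '[{"hand":85,"dx":0,"dy":0,"dz":0,"rx":0,"ry":0,"rz":0},{"hand":85,"dx":0,"dy":0,"dz":0,"rx":0,"ry":0,"rz":0},{"hand":85,"dx":0,"dy":0,"dz":0,"rx":0,"ry":0,"rz":0},{"hand":85,"dx":0,"dy":0,"dz":0,"rx":0,"ry":0,"rz":0},{"hand":85,"dx":0,"dy":0,"dz":0,"rx":0,"ry":0,"rz":0},{"hand":85,"dx":0,"dy":0,"dz":-10,"rx":0,"ry":0,"rz":0},{"hand":85,"dx":0,"dy":0,"dz":-25,"rx":0,"ry":0,"rz":0},{"hand":85,"dx":0,"dy":0,"dz":-30,"rx":0,"ry":0,"rz":0},{"hand":85,"dx":2,"dy":25,"dz":-10,"rx":0,"ry":0,"rz":0},{"hand":85,"dx":2,"dy":30,"dz":0,"rx":0,"ry":0,"rz":0},{"hand":85,"dx":2,"dy":30,"dz":0,"rx":0,"ry":0,"rz":0},{"hand":85,"dx":0,"dy":15,"dz":0,"rx":0,"ry":0,"rz":0},{"hand":85,"dx":0,"dy":0,"dz":0,"rx":0,"ry":0,"rz":0},{"hand":85,"dx":0,"dy":0,"dz":0,"rx":0,"ry":0,"rz":0},{"hand":85,"dx":0,"dy":0,"dz":0,"rx":0,"ry":0,"rz":0}]'
python3 - <<'E'
from h import *
snap('scene','sc3.png',(100,280,150,290),4)
s=telemetry.sense();print(s['position'],s['contact_force'])
E
```

```text
time: 8.87
position: [492.9, 156.8, 123.9]
tcp_rot: [-3.141, -0.001, -0.001]
contact_force: [0.1, -0.5, -0.5]
gripper_width: 84.9
gripper_force: 0.0
[492.7157606  157.21595484 123.72886808] [-0.59410895 -0.60636523 -0.10797879]
```

View pics/sc3.png

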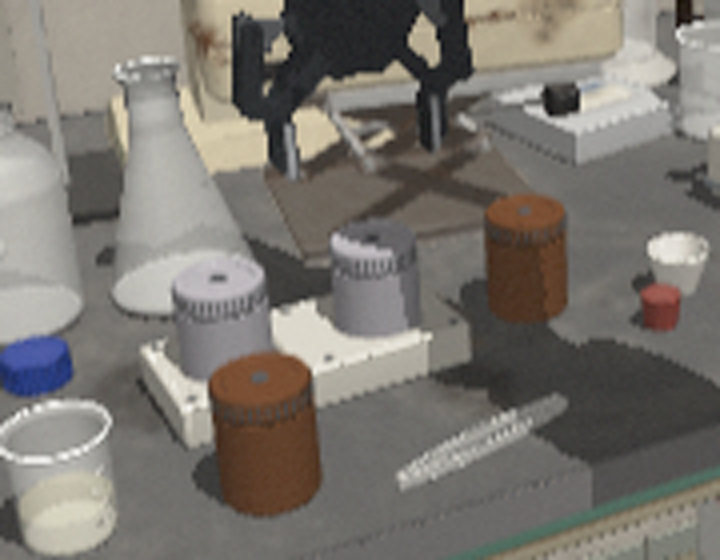

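The left jar is back in its hole, lid centre at (218,278). The gripper hangs over the right jar at (374,240). Descending with a 2 mm y correction.

```bash
python3 -m crank '[{"hand":85,"dx":1,"dy":2.3,"dz":15,"rx":0,"ry":0,"rz":0},{"hand":85,"dx":0,"dy":0,"dz":25,"rx":0,"ry":0,"rz":0},{"hand":85,"dx":0,"dy":0,"dz":20,"rx":0,"ry":0,"rz":0},{"hand":85,"dx":0,"dy":0,"dz":12,"rx":0,"ry":0,"rz":0},{"hand":85,"dx":0,"dy":0,"dz":4,"rx":0,"ry":0,"rz":0},{"hand":85,"dx":0,"dy":0,"dz":0,"rx":0,"ry":0,"rz":0},{"hand":40,"dx":0,"dy":0,"dz":0,"rx":0,"ry":0,"rz":0},{"hand":40,"dx":0,"dy":0,"dz":0,"rx":0,"ry":0,"rz":0},{"hand":40,"dx":0,"dy":0,"dz":0,"rx":0,"ry":0,"rz":0},{"hand":40,"dx":0,"dy":0,"dz":0,"rx":0,"ry":0,"rz":0},{"hand":40,"dx":0,"dy":0,"dz":0,"rx":0,"ry":0,"rz":0},{"hand":40,"dx":0,"dy":0,"dz":0,"rx":0,"ry":0,"rz":0},{"hand":40,"dx":0,"dy":0,"dz":0,"rx":0,"ry":0,"rz":0},{"hand":40,"dx":0,"dy":0,"dz":0,"rx":0,"ry":0,"rz":0}]'; python3 -m crank '[{"hand":40,"dx":0,"dy":0,"dz":-4,"rx":0,"ry":0,"rz":0},{"hand":40,"dx":0,"dy":0,"dz":-8,"rx":0,"ry":0,"rz":0},{"hand":40,"dx":0,"dy":0,"dz":-12,"rx":0,"ry":0,"rz":0},{"hand":40,"dx":0,"dy":0,"dz":-12,"rx":0,"ry":0,"rz":0},{"hand":40,"dx":0,"dy":0,"dz":-10,"rx":0,"ry":0,"rz":0},{"hand":40,"dx":0,"dy":0,"dz":-4,"rx":0,"ry":0,"rz":0},{"hand":40,"dx":0,"dy":0,"dz":0,"rx":0,"ry":0,"rz":0},{"hand":40,"dx":0,"dy":0,"dz":0,"rx":0,"ry":0,"rz":0},{"hand":40,"dx":0,"dy":0,"dz":0,"rx":0,"ry":0,"rz":0},{"hand":40,"dx":0,"dy":0,"dz":0,"rx":0,"ry":0,"rz":0},{"hand":40,"dx":0,"dy":0,"dz":0,"rx":0,"ry":0,"rz":0},{"hand":40,"dx":0,"dy":0,"dz":0,"rx":0,"ry":0,"rz":0},{"hand":40,"dx":0,"dy":0,"dz":0,"rx":0,"ry":0,"rz":0}]'; python3 meas.py
```

```text
time: 10.08
position: [494.9, 153.3, 49.0]
tcp_rot: [3.141, -0.001, 0.003]
contact_force: [-1.8, -1.0, 5.9]
gripper_width: 55.0
gripper_force: 62.9
time: 11.17
position: [493.7, 153.1, 97.0]
tcp_rot: [3.142, -0.001, -0.001]
contact_force: [-0.3, -0.4, -7.7]
gripper_width: 55.1
gripper_force: 65.2
F [-0.23  0.22 -6.95] X [493.8 153.1  97.2] tau [-0.000e+00 -3.480e+01 -5.380e+00 -3.089e+01  1.000e-02  1.000e-02
 -0.000e+00] [0.18 0.66 0.21]
```

Left is about 4.5 N and right about 7.1 N, so the right jar is heavier. Carrying it to the mill.

```bash
python3 -m crank '[{"hand":40,"dx":0,"dy":0,"dz":-10,"rx":0,"ry":0,"rz":0},{"hand":40,"dx":0,"dy":0,"dz":-20,"rx":0,"ry":0,"rz":0},{"hand":40,"dx":0,"dy":8,"dz":-25,"rx":0,"ry":0,"rz":0},{"hand":40,"dx":2,"dy":15,"dz":-25,"rx":0,"ry":0,"rz":0},{"hand":40,"dx":2,"dy":25,"dz":-15,"rx":0,"ry":0,"rz":0},{"hand":40,"dx":2,"dy":30,"dz":-8,"rx":0,"ry":0,"rz":0},{"hand":40,"dx":3,"dy":33,"dz":0,"rx":0,"ry":0,"rz":0},{"hand":40,"dx":3,"dy":33,"dz":0,"rx":0,"ry":0,"rz":0},{"hand":40,"dx":3,"dy":33,"dz":0,"rx":0,"ry":0,"rz":0},{"hand":40,"dx":3,"dy":33,"dz":0,"rx":0,"ry":0,"rz":0},{"hand":40,"dx":3,"dy":33,"dz":0,"rx":0,"ry":0,"rz":0},{"hand":40,"dx":3,"dy":33,"dz":0,"rx":0,"ry":0,"rz":0},{"hand":40,"dx":2,"dy":33,"dz":0,"rx":0,"ry":0,"rz":0},{"hand":40,"dx":2,"dy":33,"dz":0,"rx":0,"ry":0,"rz":0},{"hand":40,"dx":1,"dy":30,"dz":0,"rx":0,"ry":0,"rz":0},{"hand":40,"dx":1,"dy":19,"dz":0,"rx":0,"ry":0,"rz":0},{"hand":40,"dx":0,"dy":8,"dz":0,"rx":0,"ry":0,"rz":0},{"hand":40,"dx":0,"dy":0,"dz":0,"rx":0,"ry":0,"rz":0},{"hand":40,"dx":0,"dy":0,"dz":0,"rx":0,"ry":0,"rz":0},{"hand":40,"dx":0,"dy":0,"dz":0,"rx":0,"ry":0,"rz":0}]'
python3 - <<'E'
from h import *
snap('scene','sc4.png',(250,400,110,230),5);p,d=snap('top','top4.png',(270,400,130,230),6)
s=telemetry.sense();print(s['position'],s['contact_force'])
E
```

```text
time: 13.08
position: [524.2, -243.4, 200.5]
tcp_rot: [-3.14, -0.004, -0.0]
contact_force: [0.5, -0.0, -7.6]
gripper_width: 55.2
gripper_force: 66.5
[ 524.19983936 -243.573939    200.60955117] [-0.20021423  0.20219265 -7.81463741]
```

View pics/sc4.png

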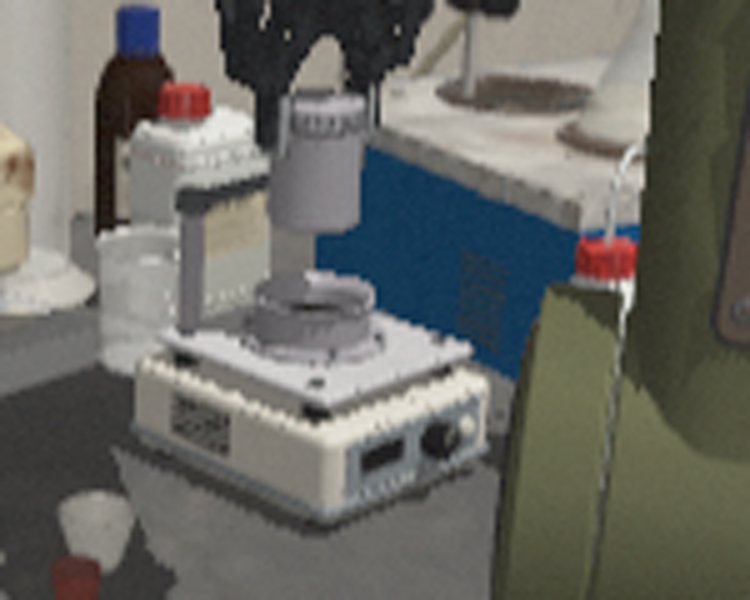

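The jar (axis column 318) hangs over the cup (centre about column 316), upright. Lowering into the flare with a 2 mm y correction.

```bash
python3 -m crank '[{"hand":40,"dx":0,"dy":1,"dz":6,"rx":0,"ry":0,"rz":0},{"hand":40,"dx":-0.5,"dy":1,"dz":12,"rx":0,"ry":0,"rz":0},{"hand":40,"dx":0,"dy":0,"dz":12,"rx":0,"ry":0,"rz":0},{"hand":40,"dx":0,"dy":0,"dz":10,"rx":0,"ry":0,"rz":0},{"hand":40,"dx":0,"dy":0,"dz":5,"rx":0,"ry":0,"rz":0},{"hand":40,"dx":0,"dy":0,"dz":4,"rx":0,"ry":0,"rz":0},{"hand":40,"dx":0,"dy":0,"dz":4,"rx":0,"ry":0,"rz":0},{"hand":40,"dx":0,"dy":0,"dz":3,"rx":0,"ry":0,"rz":0},{"hand":40,"dx":0,"dy":0,"dz":0,"rx":0,"ry":0,"rz":0},{"hand":40,"dx":0,"dy":0,"dz":0,"rx":0,"ry":0,"rz":0}]'
```

```text
time: 14.02
position: [523.3, -248.0, 144.5]
tcp_rot: [3.141, -0.001, 0.0]
contact_force: [-0.6, -0.1, -7.2]
gripper_width: 54.7
gripper_force: 66.6
```

```bash
python3 -m crank '[{"hand":40,"dx":0,"dy":-1.5,"dz":2,"rx":0,"ry":0,"rz":0},{"hand":40,"dx":0,"dy":0,"dz":2,"rx":0,"ry":0,"rz":0},{"hand":40,"dx":0,"dy":0,"dz":2,"rx":0,"ry":0,"rz":0},{"hand":40,"dx":0,"dy":0,"dz":2,"rx":0,"ry":0,"rz":0},{"hand":40,"dx":0,"dy":0,"dz":0,"rx":0,"ry":0,"rz":0},{"hand":40,"dx":0,"dy":0,"dz":0,"rx":0,"ry":0,"rz":0}]'
```

```text
time: 14.52
position: [523.6, -246.6, 137.1]
tcp_rot: [3.141, -0.001, 0.002]
contact_force: [-0.6, -0.8, -1.6]
gripper_width: 54.5
gripper_force: 67.0
```

```bash
python3 -m crank '[{"hand":40,"dx":0,"dy":0,"dz":2,"rx":0,"ry":0,"rz":0},{"hand":40,"dx":0,"dy":0,"dz":2,"rx":0,"ry":0,"rz":0},{"hand":40,"dx":0,"dy":0,"dz":2,"rx":0,"ry":0,"rz":0},{"hand":40,"dx":0,"dy":0,"dz":2,"rx":0,"ry":0,"rz":0},{"hand":40,"dx":0,"dy":0,"dz":2,"rx":0,"ry":0,"rz":0},{"hand":40,"dx":0,"dy":0,"dz":0,"rx":0,"ry":0,"rz":0},{"hand":40,"dx":0,"dy":0,"dz":0,"rx":0,"ry":0,"rz":0}]'
```

```text
time: 15.1
position: [523.9, -246.6, 129.0]
tcp_rot: [3.14, -0.001, 0.002]
contact_force: [-5.7, 1.8, 12.7]
gripper_width: 54.7
gripper_force: 68.4
```

```bash
python3 -m crank '[{"hand":40,"dx":-1,"dy":0,"dz":1.5,"rx":0,"ry":0,"rz":0},{"hand":40,"dx":0,"dy":0,"dz":1.5,"rx":0,"ry":0,"rz":0},{"hand":40,"dx":0,"dy":0,"dz":0,"rx":0,"ry":0,"rz":0},{"hand":40,"dx":0,"dy":0,"dz":0,"rx":0,"ry":0,"rz":0},{"hand":40,"dx":0,"dy":0,"dz":0,"rx":0,"ry":0,"rz":0},{"hand":40,"dx":0,"dy":0,"dz":0,"rx":0,"ry":0,"rz":0},{"hand":40,"dx":0,"dy":0,"dz":0,"rx":0,"ry":0,"rz":0},{"hand":40,"dx":0,"dy":0,"dz":0,"rx":0,"ry":0,"rz":0}]'
python3 - <<'E'
from h import *
p,d=snap('top','top5.png');P=cloud('top',d).reshape(-1,3)
q=P[(np.hypot(P[:,0]-487,P[:,1]-255)<45)&(P[:,2]>70)&(P[:,2]<100)]
print('left jar',cv2.minEnclosingCircle(q[:,:2].astype(np.float32)),np.median(q[:,2]),q.mean(0))
snap('scene','sc5.png',(130,400,110,270),2.9)
s=telemetry.sense();print(s['position'],s['contact_force'],s['gripper_force'],s['time'])
E
```

```text
time: 15.77
position: [524.0, -246.6, 128.9]
tcp_rot: [3.139, -0.001, 0.006]
contact_force: [-8.9, 3.7, 25.4]
gripper_width: 55.3
gripper_force: 69.7
left jar ((486.6905822753906, 256.62255859375), 28.440439224243164) 83.16195976355755 [485.81153648 255.46410294  82.99018816]
[ 524.03204389 -246.62902681  128.88420143] [-8.45593598  3.79694975 25.68205151] 69.68074784148484 15.8667
```

View pics/sc5.png

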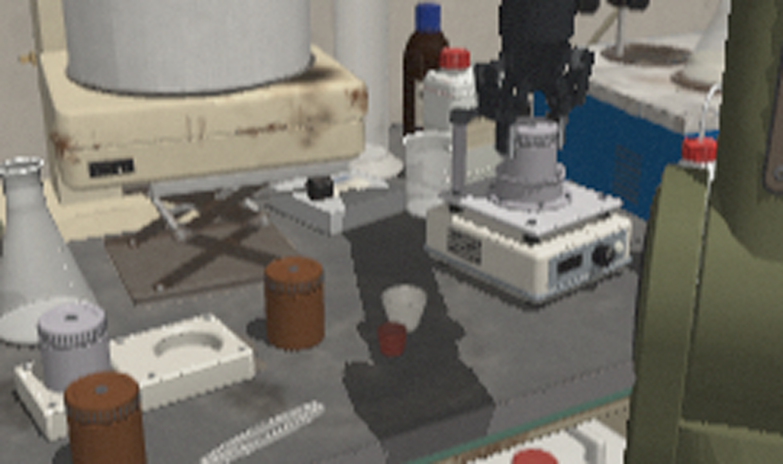

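The jar is upright in the cup at (535,160), and the left jar sits in its hole at (72,345) with its top height unchanged. The force rose from 13 to 25 N with no further motion, so the pad is on its stop.

```bash
python3 -c "
from station import workorder;print(workorder.sign_off())"
```

```text
the job is handed in; nothing more can be done
None
```

The right-hand jar was the heavier (about 7.1 N against 4.5 N), so it is in the mill cup, gripped and pressed down with the pad on its stop. The left-hand jar is back in its own hole, and the job was handed in at about 16 s; the hand-in gave no verdict.

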